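# Pack the mixed tea jars into their cartons

### The job

Sort what is left on the flower-tea packing table: stand both jars of yellow chrysanthemum tea in the yellow carton and both jars of red hibiscus tea in the red carton, one jar upright in each bay, and lay the spare green lid flat in the green-bottomed wooden tray. The jars are glass, so never tip one over, and do not let one drop: set it down into its bay before letting go. Leave the two standing green gift boxes where they are.

Things in the scene. Friction and masses are not known exactly. Their poses are not given: they have to be found in the camera images.
- chrys_a_mid (a point): closed glass jar of chrysanthemum tea: clear cylinder full of yellow flowers, brass-gold screw lid with a yellow disc on top. All sizes in mm: diameter 58 over its whole height (glass and lid alike), height 85, about 230 g. The point is its centre, half-way up (42.5 above its foot); z is up its axis. The two jars of this kind are interchangeable.
- chrys_b_mid (a point): closed glass jar of chrysanthemum tea: clear cylinder full of yellow flowers, brass-gold screw lid with a yellow disc on top. All sizes in mm: diameter 58 over its whole height (glass and lid alike), height 85, about 230 g. The point is its centre, half-way up (42.5 above its foot); z is up its axis. The two jars of this kind are interchangeable.
- hibis_a_mid (a point): closed glass jar of hibiscus tea: clear cylinder full of dark red flowers, brass-gold screw lid with a red disc on top. All sizes in mm: diameter 58 over its whole height (glass and lid alike), height 85, about 230 g. The point is its centre, half-way up (42.5 above its foot); z is up its axis. The two jars of this kind are interchangeable.
- hibis_b_mid (a point): closed glass jar of hibiscus tea: clear cylinder full of dark red flowers, brass-gold screw lid with a red disc on top. All sizes in mm: diameter 58 over its whole height (glass and lid alike), height 85, about 230 g. The point is its centre, half-way up (42.5 above its foot); z is up its axis. The two jars of this kind are interchangeable.
- lid_mid (a point): spare jar lid, green all over, lying flat on the table: disc of diameter 58 mm, 16 mm thick, 30 g. The point is its centre, 8 mm above its underside; z is up.
- carton_yellow: shallow open yellow carton, fixed to the table; sizes in mm: outside 88 along its x, 172 along its y, 40 high, walls and floor 4 thick. A 4 mm brown divider (also 40 high) at y = 0 makes two bays, each 80 by 80 inside, centred at y = +42 and y = -42 on its x = 0 line; each takes one jar, with 11 to spare all round. Origin: centre of the underside; its floor's upper face is at z = 4; z up.
- carton_red: shallow open red carton, fixed to the table; sizes in mm: outside 88 along its x, 172 along its y, 40 high, walls and floor 4 thick. A 4 mm brown divider (also 40 high) at y = 0 makes two bays, each 80 by 80 inside, centred at y = +42 and y = -42 on its x = 0 line; each takes one jar, with 11 to spare all round. Origin: centre of the underside; its floor's upper face is at z = 4; z up.
- lid_tray: shallow light-wood tray with a green bottom, fixed to the table; sizes in mm: outside 130 along its x, 180 along its y, 20 high, walls and floor 4 thick, open inside 122 by 172. Origin: centre of the underside; its floor's upper face is at z = 4; z up.
- gift_a_mid (a point): closed dark green gift box with yellow front and back, loose, standing on the table as a bystander: 75 by 75 mm, 95 mm high, 260 g. To be left where it is. The point is its centre, 47.5 mm above the table.
- gift_b_mid (a point): closed dark green gift box with yellow front and back, loose, standing on the table as a bystander: 75 by 75 mm, 95 mm high, 260 g. To be left where it is. The point is its centre, 47.5 mm above the table.

How it is judged (in metres and radians):
At the end, for the whole second after the job is handed in: Each jar stands in a bay of its colour's carton: centre within 18 mm of the carton's middle across, 60 mm along, below 52 mm over its underside, tilt under 0.1 rad. The lid lies flat (0.1 rad) in the tray: centre within 36 and 61 mm of its middle, below 18 mm. All at rest (x of chrys_a_mid in the frame of carton_yellow between -0.018 and 0.018 m and y of chrys_a_mid in the frame of carton_yellow between -0.06 and 0.06 m and z of each of chrys_a_mid, chrys_b_mid in the frame of carton_yellow below 0.052 m and angle between each of chrys_a_mid, chrys_b_mid, hibis_a_mid, hibis_b_mid, lid_mid's own z axis and vertical below 0.1 rad and linear speed of each of chrys_a, chrys_b, hibis_a, hibis_b, lid below 0.02 m/s and x of chrys_b_mid in the frame of carton_yellow between -0.018 and 0.018 m and y of chrys_b_mid in the frame of carton_yellow between -0.06 and 0.06 m and x of hibis_a_mid in the frame of carton_red between -0.018 and 0.018 m and y of hibis_a_mid in the frame of carton_red between -0.06 and 0.06 m and z of each of hibis_a_mid, hibis_b_mid in the frame of carton_red below 0.052 m and x of hibis_b_mid in the frame of carton_red between -0.018 and 0.018 m and y of hibis_b_mid in the frame of carton_red between -0.06 and 0.06 m and x of lid_mid in the frame of lid_tray between -0.036 and 0.036 m and y of lid_mid in the frame of lid_tray between -0.061 and 0.061 m and z of lid_mid in the frame of lid_tray below 0.018 m); the robot touches nothing.
It fails at once if a jar is tipped over (angle between any of chrys_a_mid, chrys_b_mid, hibis_a_mid, hibis_b_mid's own z axis and vertical above 0.6 rad).
It fails at once if a jar is let go in mid-air (its centre more than 80 mm above the table, nothing of the fingers touching it) ((height (world z) of chrys_a_mid above 0.08 m and contact force between the fingers and chrys_a below 0.1 N) or (height (world z) of chrys_b_mid above 0.08 m and contact force between the fingers and chrys_b below 0.1 N) or (height (world z) of hibis_a_mid above 0.08 m and contact force between the fingers and hibis_a below 0.1 N) or (height (world z) of hibis_b_mid above 0.08 m and contact force between the fingers and hibis_b below 0.1 N)).
It fails at once if one of the two loose gift boxes is shoved more than 20 mm (distance of any of gift_a_mid, gift_b_mid from where it was at the start of the episode above 0.02 m).
It also fails if it takes over 118 s, if anything falls off the work surface, if the arm or the gripper's body presses on something with over 40 N, if the wrist force passes 120 N, or if a joint passes its speed limit or range.

### The arm

A 6-joint arm with a two-finger parallel gripper is mounted at the origin on the work surface. World frame = base frame: x ahead of the robot, y to its left, z up, the work surface at z = 0. Lengths are in mm, angles in degrees, forces in N, time in s.
With the tool pointing down it reaches from about 350 to 850 mm from the base axis. Payload 8.1 kg.
Tool frame: the origin (TCP) lies at the very end of the fingers, on their centre line; the grasp point (between the pads) lies r.tcp_to_grasp behind it (r.tcp_to_grasp is the distance from the TCP to the grasp point, in mm); z points along the fingers, y is the line along which they close (so a half turn about z gives the same grasp; the last joint's range is limited). The gripper opens to 85 mm and grips with 20 to 120 N. Pads are 22 mm wide; open, the fingers measure 114 mm over their backs; the gripper's body (76 mm by 85 mm) begins 54 mm behind the grasp point. The pads swing forward as they close: fully open they stand 13 mm farther back than shut.
Start: joints at [60.711, 7.471, 85.268, -0, 87.261, -4.893], TCP at [247.809, 546.439, 231.292] pointing down, gripper open.
Joint ranges: [-169.43, 169.43], [-51.17, 129.36], [1.28, 143.12], [-76.62, 256.62], [0, 156.53], [-152.29, 152.29]. Speed limits (degrees/s): [136.94, 136.94, 159.86, 180, 180, 180].

### API

Orientations are given as [roll, pitch, yaw] about the fixed x, y, z axes, in that order (R = Rz(yaw) Ry(pitch) Rx(roll)).
In Python, from bench import r gives the robot as it stands.
- The arm moves only by the shell command python3 -m handwheel 'ROWS' [OPENING] [FORCE]. ROWS is JSON, a list of rows, each a list of 4 numbers: the shift along the tool's x, y, z in m, then the turn about the tool's z in degrees. A call has 1 to 10 rows; each row shifts and turns the commanded pose from where the row before left it, along the tool's axes as they then stand; what a row does not reach is not made up. A row lasts 1/10 s, in which the tool goes at most 50 mm and 8.59 degrees, less where a joint would pass 70% of its speed; a pose out of reach is approached as far as the arm can. A call is refused whole if a number of a shift passes 0.05 or a number of a turn 8.59, either way. A call with a gripper value outside its range is refused whole. OPENING is the finger opening in m, from 0 to 0.0854, set as the call begins (- or left out, the last holds). The fingers move at their own pace and stop on an object; FORCE is the grip in N (left out, the last holds). Time passes only in rows, so rows that do not move let the fingers close. It gives the time, the measured TCP pose, the force, the opening and the grip force at its end, in the units of the state.
- r.sense(): the state, without advancing time (a new reading comes with each control period).
- r.snapshot(name): name is "side" or "top" or "wrist"; returns the picture (400x640x3 uint8, red, green, blue); there is no depth.
- r.camera_params(name): a dict with "fx", "fy", "cx", "cy" (pixels), "D" ([k1, k2, p1, p2, k3] as OpenCV has them; the pictures are not rectified), "R" (3x3) and "t" (3): a world point X has camera coordinates R X + t; the wrist camera has in their place "mount" (4x4, takes a point from camera to tool coordinates, whose origin is the TCP and whose axes are the flange's). Camera axes: x right, y down, z forward; pixel columns grow to the right and rows downward; lengths in mm; the calibration is good to about 2 mm. A picture is of the moment at which its call begins: read the wrist's pose just before it. camera_params takes no time and is no camera call.
- r.hand_in(): hands the job in; it is judged then, once.
The state is a dict: "time": time; "joint_pos": joint angles; "qd": joint speeds; "joint_efforts": joint torques, N m; "tool_pos": TCP position; "tcp_rot": TCP orientation; "ft_force": force on the tool from outside, world axes, zero at the start; "wrist_torque": the same for the moment, N m; "finger_gap": finger opening in mm; "grip_force": force on a finger pad.
Only numpy, scipy, OpenCV 4.12 (cv2) and the standard library are available. Lean on these libraries where they do the work, as an engineer would, in place of code of your own. Each camera call takes 0.05 s, during which the arm holds its last target. There are 200 camera calls.

## Working session

There is one attempt and no reset: what is moved stays moved. The work goes in short steps, Python scripts to look and compute and a shell command to move; the robot and the scene stay as the last step left them, time stands still between calls to the robot, and variables do not carry over. Pictures are saved under pics/ and viewed, at most 14 in all, crops included, and the job is handed in when it is done.

```bash
mkdir -p pics; ls; python3 - <<'E'
from bench import r
import cv2
for n in("top","side"):
    cv2.imwrite(f"pics/{n}0.png",r.snapshot(n)[:,:,::-1])
    print(n,r.camera_params(n))
print(r.camera_params("wrist"))
print(r.sense(),r.tcp_to_grasp)
E
```

```text
pics
top {'fx': 495.7091587597376, 'fy': 495.7091587597376, 'cx': 313.37165466673747, 'cy': 208.2192669389747, 'D': array([-0.0827972,  0.       ,  0.       ,  0.       ,  0.       ]), 'R': array([[-0.01247724, -0.99989798, -0.00695327],
       [-0.98552718,  0.01347301, -0.16898125],
       [ 0.16905769,  0.00474421, -0.98559474]]), 't': array([  16.62849469,  545.5438986 , 1335.24715466])}
side {'fx': 378.3645237504248, 'fy': 378.3645237504248, 'cx': 327.3388252755364, 'cy': 202.6384956159363, 'D': array([0.02674691, 0.        , 0.        , 0.        , 0.        ]), 'R': array([[ 0.79730915, -0.60337583,  0.01535342],
       [-0.38703036, -0.53061577, -0.75409178],
       [ 0.46314752,  0.59530203, -0.65658957]]), 't': array([-459.52914462,  238.34489673,  915.41850018])}
{'fx': 318.93361124087085, 'fy': 318.93361124087085, 'cx': 315.058702086651, 'cy': 201.06001696774462, 'D': array([-0.01354433,  0.        ,  0.        ,  0.        ,  0.        ]), 'mount': array([[-3.92181188e-04, -9.54956390e-01, -2.96745918e-01,
         7.70227846e+01],
       [ 9.99999696e-01, -5.74419742e-0
[... 225 characters left out ...]
: 0.1, 'joint_pos': array([ 6.07105688e+01,  7.51255298e+00,  8.53223524e+01,  3.50886469e-04,
        8.72622108e+01, -4.89482035e+00]), 'qd': array([-0.03682256, -0.11173046, -0.07597919, -0.01480014, -0.0655262 ,
       -0.15825938]), 'joint_efforts': array([ 1.93198939e-03, -5.70953035e+01, -5.01940942e+01, -7.76266074e-05,
        8.15819803e-03,  2.29977445e-05]), 'tool_pos': array([247.56295927, 546.00335663, 230.33745102]), 'tcp_rot': array([-1.79903268e+02, -8.63579455e-03,  1.55605365e+02]), 'ft_force': array([ 0.36342808, -0.41710866,  0.5412034 ]), 'wrist_torque': array([-0.01454125, -0.03910446, -0.02525668]), 'grip_force': 0.0, 'finger_gap': 85.4081437208073} 18.700000000000003
```

View pics/top0.png

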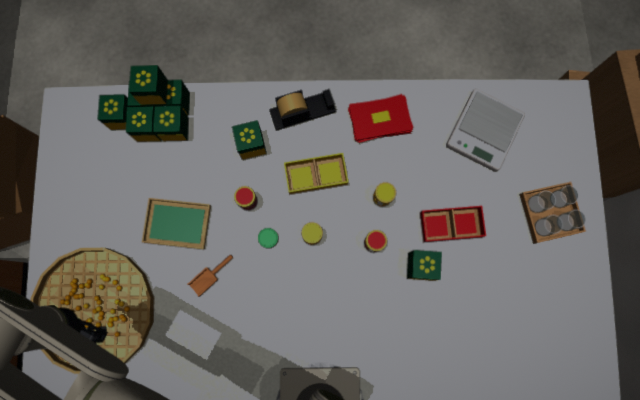

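View pics/side0.png

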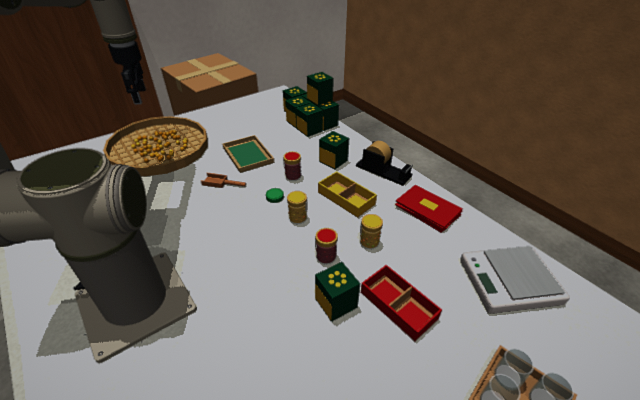

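The top view shows the hibiscus jars at (245,197) and (376,241), and the chrysanthemum jars at (385,194) and (312,233). The lid is at (268,238), the yellow carton at (317,173), the red carton at (453,223) and the tray at (178,223). The gift boxes stand at (250,140) and (425,265). The side view agrees.

```bash
cat > h.py <<'E'
from bench import r
import cv2, numpy as np
from scipy.spatial.transform import Rotation as Ro
def ray(name,uv,z,st=None):
    p=r.camera_params(name)
    K=np.array([[p['fx'],0,p['cx']],[0,p['fy'],p['cy']],[0,0,1]])
    n=cv2.undistortPoints(np.float64(uv).reshape(-1,1,2),K,np.array(p['D'])).reshape(-1,2)
    d=np.c_[n,np.ones(len(n))]
    if name=='wrist':
        T=np.eye(4);T[:3,:3]=Ro.from_euler('xyz',st['tcp_rot'],degrees=True).as_matrix();T[:3,3]=st['tool_pos']
        M=T@p['mount'];d=d@M[:3,:3].T;o=M[:3,3]
    else: d=d@p['R'];o=-p['R'].T@p['t']
    return o+d*((z-o[2])/d[:,2])[:,None]
def masks(im):
    h,s,v=cv2.split(cv2.cvtColor(im,cv2.COLOR_RGB2HSV)); ok=(s>130)&(v>60)
    return {'y':ok&(h>22)&(h<35)&(v>110),'r':ok&((h<6)|(h>172))&(v>90),'g':ok&(h>60)&(h<90)&(v>50),'w':(s>60)&(h>8)&(h<22)&(v>80)}
def blobs(m,amin):
    c,_=cv2.findContours(m.astype(np.uint8),cv2.RETR_EXTERNAL,cv2.CHAIN_APPROX_NONE)
    return [k for k in c if cv2.contourArea(k)>amin]
E
python3 - <<'E'
from h import *
im=cv2.imread('pics/top0.png')[:,:,::-1].copy()
for k,m in masks(im).items():
    for c in blobs(m,120):
        (u,v),(a,b),t=cv2.minAreaRect(c)
        W=[ray('top',[[u,v]],z)[0,:2].round(0) for z in(16,40,85,95)]
        print(k,round(u),round(v),round(a),round(b),round(t),int(cv2.contourArea(c)),*W)
E
```

```text
y 312 232 19 19 90 292 [481.  16.] [478.  16.] [473.  15.] [472.  15.]
y 385 192 19 18 90 272 [ 594. -196.] [ 589. -193.] [ 580. -186.] [ 578. -185.]
y 316 176 23 59 81 879 [646.  -0.] [641.  -0.] [630.  -0.] [628.  -0.]
y 381 117 9 16 77 129 [ 823. -192.] [ 814. -189.] [ 798. -183.] [ 794. -181.]
r 376 240 16 16 45 192 [ 458. -166.] [ 455. -163.] [ 450. -158.] [ 449. -156.]
r 454 223 31 61 85 1774 [ 502. -390.] [ 499. -383.] [ 493. -370.] [ 492. -367.]
r 244 196 15 16 90 186 [591. 208.] [586. 205.] [577. 198.] [575. 197.]
r 380 118 39 59 78 2032 [ 820. -190.] [ 811. -187.] [ 795. -181.] [ 791. -180.]
g 427 265 26 26 3 582 [ 386. -306.] [ 385. -301.] [ 382. -291.] [ 382. -289.]
g 268 238 18 18 90 255 [467. 139.] [465. 137.] [460. 132.] [459. 131.]
w 212 273 17 52 48 512 [372. 297.] [371. 292.] [369. 282.] [368. 280.]
w 104 297 114 85 35 4955 [305. 604.] [305. 594.] [305. 575.] [305. 570.]
w 61 267 20 89 54 186 [389. 736.] [388. 723.] [385. 699.] [385. 694.]
w 438 225 27 25 83 142 [ 498. -343.] [ 495. -337.] [ 489. -326.] [ 488. -323.]
w 466 222 28 25 83 625 [ 505. -425.] [ 501. -417.] [ 495. -403.] [ 494. -400.]
w 175 223 63 45 6 2690 [513. 404.] [510. 397.] [503. 385.] [502. 382.]
w 554 211 55 50 74 782 [ 532. -687.] [ 528. -675.] [ 521. -652.] [ 520. -648.]
w 315 172 26 56 80 338 [657.   3.] [651.   3.] [640.   3.] [638.   3.]
w 284 104 18 11 76 144 [866.  93.] [856.  91.] [838.  88.] [834.  88.]
w 297 100 16 12 76 149 [879.  55.] [869.  54.] [851.  52.] [847.  52.]
w 579 74 9 20 90 138 [ 957. -813.] [ 946. -799.] [ 925. -773.] [ 921. -767.]
w 628 96 95 22 90 914 [ 887. -964.] [ 877. -947.] [ 858. -916.] [ 854. -909.]
```

```bash
python3 -m handwheel '[[0,0,0,-8.13],[0,0,0,-8.13],[0,0,0,-8.14],[0,0,0,0],[0,0,0,0]]' 0.0854 40; python3 -m handwheel '[[-0.02,-0.02,0,0],[-0.03,-0.03,0,0],[-0.03,-0.035,0,0],[-0.03,-0.035,0,0],[-0.03,-0.035,0,0],[-0.03,-0.035,0,0],[-0.03,-0.035,0,0],[-0.03,-0.035,0,0],[-0.02,-0.03,0,0],[0,0,0,0]]'
cat >> h.py <<'E'
def look(name):
    st=r.sense(); im=r.snapshot('wrist'); cv2.imwrite(f'pics/{name}.png',im[:,:,::-1])
    print('tcp',st['tool_pos'].round(1),st['tcp_rot'].round(1),st['time'])
    for k,m in masks(im).items():
        for c in blobs(m,400):
            (u,v),(a,b),t=cv2.minAreaRect(c)
            print(k,round(u),round(v),round(a),round(b),round(t),*['z%d'%z+str(ray('wrist',[[u,v]],z,st)[0,:2].round(0)) for z in(4,16,40,85)])
E
python3 -c "
from h import *
look('w1')"
```

```text
time: 0.6
tool_pos: [247.7, 546.3, 230.9]
tcp_rot: [-180.0, -0.0, 179.8]
ft_force: [0.5, -0.8, 0.6]
finger_gap: 85.5
grip_force: 0.0
time: 1.6
tool_pos: [500.1, 252.6, 231.1]
tcp_rot: [-179.9, 0.0, 179.5]
ft_force: [-0.7, 0.1, 0.6]
finger_gap: 85.1
grip_force: 0.0
tcp [500.1 252.6 231.1] [-179.9    0.   179.5] 1.6
y 107 285 61 135 71 z4[653. -26.] z16[645. -17.] z40[630.   1.] z85[602.  35.]
y 60 161 66 52 45 z4[486. -48.] z16[484. -38.] z40[480. -18.] z85[472.  18.]
r 18 370 23 40 82 z4[ 797. -190.] z16[ 785. -176.] z40[ 761. -147.] z85[715. -93.]
r 263 260 39 44 90 z4[616. 184.] z16[610. 187.] z40[598. 191.] z85[574. 200.]
g 446 178 129 81 7 z4[511. 408.] z16[508. 403.] z40[503. 393.] z85[492. 374.]
g 216 144 48 48 90 z4[468. 139.] z16[467. 142.] z40[464. 150.] z85[458. 164.]
w 94 300 65 38 68 z4[676. -49.] z16[668. -39.] z40[652. -19.] z85[621.  17.]
w 264 261 51 46 45 z4[618. 186.] z16[612. 188.] z40[599. 192.] z85[575. 201.]
w 452 181 167 114 7 z4[514. 416.] z16[511. 411.] z40[505. 400.] z85[494. 381.]
w 596 56 113 85 90 z4[378. 557.] z16[379. 547.] z40[382. 527.] z85[388. 490.]
w 359 46 50 148 47 z4[367. 301.] z16[368. 299.] z40[372. 296.] z85[379. 290.]
```

View pics/w1.png

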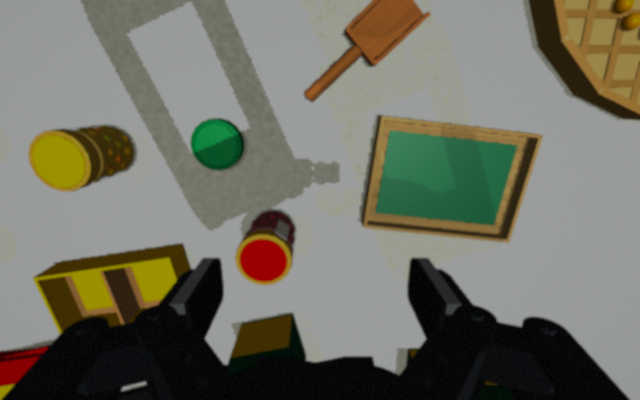

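The wrist view puts the lid at (216,144), hibiscus B at (263,260) and the tray at (446,178). These positions match the top view within 3 mm, so I'll take the lid first.

```bash
python3 -m handwheel '[[0.011,-0.037,0,0],[0.011,-0.037,0.03,0],[0.011,-0.037,0.03,0],[0,0,0.045,0],[0,0,0.045,0],[0,0,0.04,0],[0,0,0.025,0],[0,0,0.012,0],[0,0,0,0],[0,0,0,0]]'; python3 -m handwheel '[[0,0,0,0],[0,0,0,0],[0,0,0,0],[0,0,0,0],[0,0,0,0],[0,0,0,0],[0,0,0,0]]' 0.04 25
```

```text
time: 2.65
tool_pos: [465.7, 146.2, 5.6]
tcp_rot: [180.0, 0.1, 180.0]
ft_force: [0.5, -0.0, -0.9]
finger_gap: 85.9
grip_force: 0.0
time: 3.35
tool_pos: [466.3, 145.8, 6.2]
tcp_rot: [180.0, 0.2, 180.0]
ft_force: [-1.6, 0.2, 6.1]
finger_gap: 56.2
grip_force: 25.2
```

```bash
python3 -m handwheel '[[0,0,-0.03,0],[0,0,-0.03,0],[-0.005,0.03,0,0],[-0.007,0.042,0,0],[-0.007,0.042,0,0],[-0.007,0.042,0,0],[-0.007,0.042,0,0],[-0.007,0.042,0,0],[-0.005,0.022,0,0],[0,0,0,0]]';python3 -m handwheel '[[0,0,0,0],[0,0,0,0],[0,0,0.02,0],[0,0,0.02,0],[0,0,0.01,0],[0,0,0,0],[0,0,0,0]]'
```

```text
time: 4.35
tool_pos: [510.2, 410.8, 65.3]
tcp_rot: [179.9, 0.1, -179.9]
ft_force: [-0.8, -0.7, 0.2]
finger_gap: 56.4
grip_force: 27.1
time: 5.05
tool_pos: [510.1, 407.0, 14.8]
tcp_rot: [180.0, 0.0, 180.0]
ft_force: [0.4, 0.7, 0.4]
finger_gap: 56.1
grip_force: 27.1
```

```bash
python3 -m handwheel '[[0,0,0.003,0],[0,0,0.001,0],[0,0,0,0]]';python3 -m handwheel '[[0,0,0,0],[0,0,0,0],[0,0,0,0],[0,0,0,0],[0,0,-0.03,0],[0,0,-0.045,0],[0,0,-0.045,0],[0,0,-0.045,0],[0,0,-0.02,0],[0,0,0,0]]' 0.0854
python3 -c "
from h import *
look('w2')"
```

```text
time: 5.35
tool_pos: [510.0, 407.6, 10.7]
tcp_rot: [180.0, 0.0, -180.0]
ft_force: [0.8, -0.7, 0.4]
finger_gap: 56.1
grip_force: 27.1
time: 6.35
tool_pos: [512.1, 409.0, 201.1]
tcp_rot: [179.7, 0.4, -180.0]
ft_force: [0.9, -0.0, -0.1]
finger_gap: 85.5
grip_force: 0.0
tcp [512.1 409.  201.1] [ 179.7    0.4 -180. ] 6.35
y 20 294 71 40 90 z4[663.  44.] z16[655.  57.] z40[639.  82.] z85[608. 131.]
y 568 51 23 30 11 z4[387. 659.] z16[389. 650.] z40[392. 633.] z85[399. 599.]
r 84 262 43 50 90 z4[619. 134.] z16[612. 144.] z40[599. 163.] z85[574. 200.]
g 310 174 140 88 7 z4[511. 405.] z16[508. 405.] z40[503. 405.] z85[492. 406.]
w 84 264 57 52 72 z4[620. 134.] z16[614. 144.] z40[600. 163.] z85[576. 200.]
w 311 174 182 124 6 z4[511. 406.] z16[509. 406.] z40[503. 406.] z85[493. 406.]
w 535 55 110 208 90 z4[391. 627.] z16[393. 619.] z40[396. 604.] z85[402. 575.]
w 189 31 59 137 43 z4[371. 290.] z16[373. 294.] z40[377. 302.] z85[386. 318.]
```

View pics/w2.png

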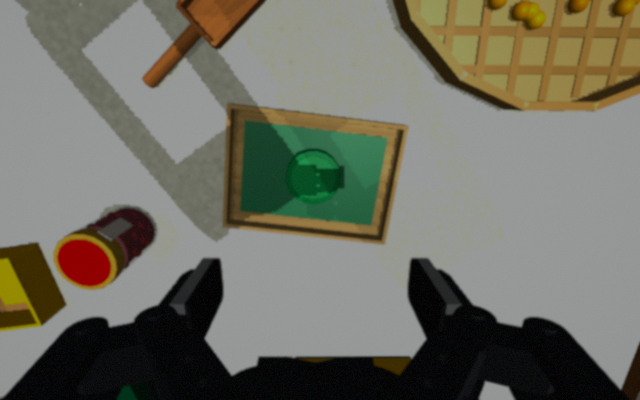

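The lid lies in the tray at (315,176), close to the middle. Hibiscus B at (575,200) is next.

```bash
python3 -m handwheel '[[-0.012,-0.035,0,0],[-0.013,-0.045,0,0],[-0.013,-0.045,0,0],[-0.013,-0.045,0,0],[-0.012,-0.039,0,0],[0,0,0,0],[0,0,0,0],[0,0,0.04,0],[0,0,0.04,0],[0,0,0.01,0]]' 0.0854 40
python3 -c "
from h import *
print(r.sense()['tool_pos']); look('w3')"
```

```text
time: 7.4
tool_pos: [568.2, 199.0, 98.8]
tcp_rot: [-179.9, -0.6, -179.9]
ft_force: [-1.9, 0.7, -0.2]
finger_gap: 85.7
grip_force: 0.0
[568.17454487 198.96301472  98.76358441]
tcp [568.2 199.   98.8] [-179.9   -0.6 -179.9] 7.4
y 80 297 64 154 82 z4[652.  -5.] z16[644.   5.] z40[628.  26.] z85[597.  64.]
r 305 235 21 54 89 z4[592. 191.] z16[587. 191.] z40[577. 192.] z85[558. 194.]
g 569 127 159 142 7 z4[507. 385.] z16[506. 376.] z40[505. 357.] z85[502. 322.]
w 29 312 72 48 66 z4[667. -54.] z16[658. -41.] z40[641. -16.] z85[608.  32.]
w 98 299 64 13 63 z4[653.  11.] z16[645.  20.] z40[629.  39.] z85[599.  75.]
w 316 260 92 103 90 z4[615. 199.] z16[609. 199.] z40[596. 199.] z85[573. 199.]
w 12 75 23 84 0 z4[471. -16.] z16[472.  -5.] z40[474.  17.] z85[478.  57.]
w 563 121 176 201 7 z4[503. 380.] z16[502. 371.] z40[501. 353.] z85[499. 319.]
```

```bash
python3 -m handwheel '[[-0.006,0,0.02,0],[0,0,0.02,0],[0,0,0.01,0],[0,0,0,0]]'; python3 -m handwheel '[[0,0,0,0],[0,0,0,0],[0,0,0,0],[0,0,0,0],[0,0,0,0],[0,0,0,0]]' 0.04 50;python3 -m handwheel '[[0,0,-0.01,0],[0,0,-0.02,0],[0,0,-0.03,0],[0,0,-0.03,0],[0,0,-0.02,0],[0,0,0,0]]'
```

```text
time: 7.85
tool_pos: [577.9, 198.9, 54.6]
tcp_rot: [-180.0, -0.1, -180.0]
ft_force: [-0.7, 1.0, 0.0]
finger_gap: 85.7
grip_force: 0.0
time: 8.45
tool_pos: [580.2, 199.0, 57.4]
tcp_rot: [179.9, 0.2, -180.0]
ft_force: [0.1, 2.5, 6.7]
finger_gap: 56.7
grip_force: 54.1
time: 9.05
tool_pos: [581.0, 198.9, 169.9]
tcp_rot: [179.9, 0.4, 180.0]
ft_force: [0.7, 0.5, -1.5]
finger_gap: 56.7
grip_force: 53.9
```

```bash
python3 -m handwheel '[[0.005,-0.025,0,0],[0.012,-0.045,0,0],[0.012,-0.045,0,0],[0.012,-0.045,0,0],[0.012,-0.045,0,0],[0.012,-0.045,0,0],[0.012,-0.045,0,0],[0.012,-0.045,0,0],[0.012,-0.045,0,0],[0.012,-0.045,0,0]]';python3 -m handwheel '[[0.012,-0.045,0,0],[0.012,-0.045,0,0],[0.012,-0.045,0,0],[0.005,-0.025,0,0],[0,0,0,0],[0,0,0,0],[0,0,0,0]]'
python3 -c "
from h import *
look('w4')"
```

```text
time: 10.05
tool_pos: [464.1, -232.7, 163.8]
tcp_rot: [179.9, -0.1, 180.0]
ft_force: [2.1, 0.2, -2.8]
finger_gap: 56.4
grip_force: 54.2
time: 10.75
tool_pos: [424.7, -390.2, 164.2]
tcp_rot: [179.9, -0.1, -180.0]
ft_force: [-0.7, 0.8, -1.7]
finger_gap: 56.6
grip_force: 54.5
tcp [ 424.7 -390.2  164.2] [ 1.799e+02 -1.000e-01 -1.800e+02] 10.75
y 617 377 22 49 79 z4[668. -19.] z16[656. -34.] z40[630. -63.] z85[ 583. -119.]
y 344 231 56 12 25 z4[ 474. -360.] z16[ 469. -361.] z40[ 459. -364.] z85[ 440. -368.]
r 315 283 98 112 90 z4[ 534. -390.] z16[ 527. -390.] z40[ 512. -390.] z85[ 484. -390.]
r 390 246 49 47 90 z4[ 490. -311.] z16[ 484. -314.] z40[ 473. -321.] z85[ 452. -332.]
r 613 242 53 52 90 z4[486. -76.] z16[481. -89.] z40[ 470. -114.] z85[ 449. -160.]
g 468 153 102 128 16 z4[ 394. -244.] z16[ 392. -250.] z40[ 388. -261.] z85[ 382. -283.]
w 315 280 136 120 8 z4[ 531. -390.] z16[ 524. -390.] z40[ 509. -390.] z85[ 482. -390.]
w 56 272 142 71 65 z4[ 522. -669.] z16[ 515. -658.] z40[ 501. -636.] z85[ 475. -594.]
```

View pics/w4.png

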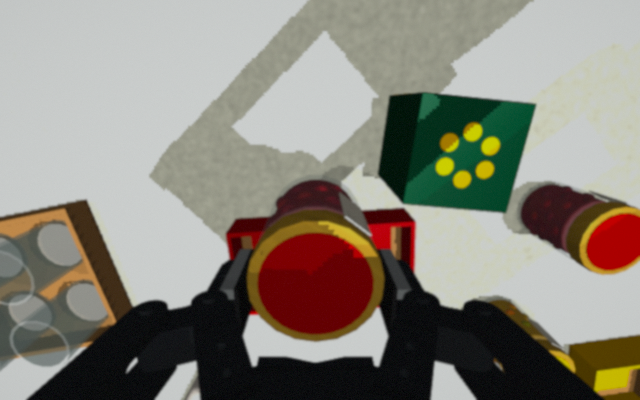

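The held jar covers most of the red carton. Two near rim corners show, at about (228,222) and (415,210). The carton's side edges are visible too.

```bash
python3 - <<'E'
from h import *
st={'tool_pos':np.array([424.7,-390.2,164.2]),'tcp_rot':np.array([179.9,-.1,-180])}
im=cv2.imread('pics/w4.png')
a,b=ray('wrist',[[228,222],[415,210]],40,st); print(a,b,np.linalg.norm(b-a))
u=(b-a)/np.linalg.norm(b-a); n=np.array([u[1],-u[0],0]); c=(a+b)/2+44*n
print('yaw',np.degrees(np.arctan2(-u[0],u[1])),c,c+42*u,c-42*u)
# held jar: lid disc top
print([ray('wrist',[[315,283]],z,st)[0] for z in(180,190,200,210)])
cr=cv2.resize(im[180:330,200:440],None,fx=3.3,fy=3.3,interpolation=cv2.INTER_CUBIC);cv2.imwrite('pics/c4.png',cr)
# top-view corners of both cartons
t=cv2.imread('pics/top0.png')
cv2.imwrite('pics/ct.png',np.hstack([cv2.resize(t[145:205,275:360],None,fx=4.6,fy=4.6),cv2.resize(t[195:255,410:495],None,fx=4.6,fy=4.6)]))
E
```

```text
[ 449.90089458 -467.67530534   40.        ] [ 438.77570728 -301.24033885   40.        ] 166.80637836945994
yaw 3.8241930879863326 [ 488.24033032 -381.52323263   40.        ] [ 485.43913128 -339.61675003   40.        ] [ 491.04152936 -423.42971523   40.        ]
[array([ 425.96696006, -390.15123207,  180.        ]), array([ 419.81453834, -390.1719851 ,  190.        ]), array([ 413.66211661, -390.19273813,  200.        ]), array([ 407.50969488, -390.21349117,  210.        ])]
```

View pics/ct.png

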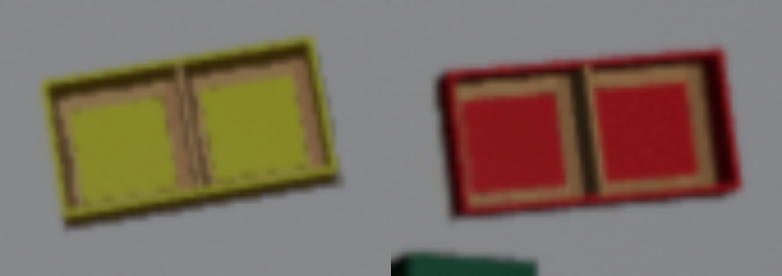

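```bash
python3 - <<'E'
from h import *
for nm,q,o in(('yel',[(43,82),(314,38),(338,176),(65,214)],(275,145)),('red',[(57,74),(331,50),(348,187),(64,208)],(410,195))):
    uv=np.array(q)/4.6+o; W=ray('top',uv,40)[:,:2]; c=W.mean(0)
    u=(W[0]+W[3]-W[1]-W[2]);u/=np.linalg.norm(u)
    print(nm,W.round(0).tolist(),c,np.linalg.norm(W-np.roll(W,-1,0),axis=1),'yaw',np.degrees(np.arctan2(-u[0],u[1])),'bays',c+42*u,c-42*u)
E
```

```text
yel [[679.0, 91.0], [705.0, -78.0], [617.0, -91.0], [596.0, 77.0]] [ 6.49170921e+02 -1.42278260e-01] [170.41402197  88.88214417 169.17754634  84.72117064] yaw 8.008823991196858 bays [643.31924577  41.44807992] [655.02259686 -41.73263644]
red [[534.0, -296.0], [547.0, -467.0], [462.0, -471.0], [452.0, -296.0]] [ 499.09863989 -382.59390674] [170.89577467  84.77094078 175.12819297  82.04072239] yaw 3.732933340617758 bays [ 496.36419231 -340.6830156 ] [ 501.83308747 -424.50479789]
```

View pics/c4.png

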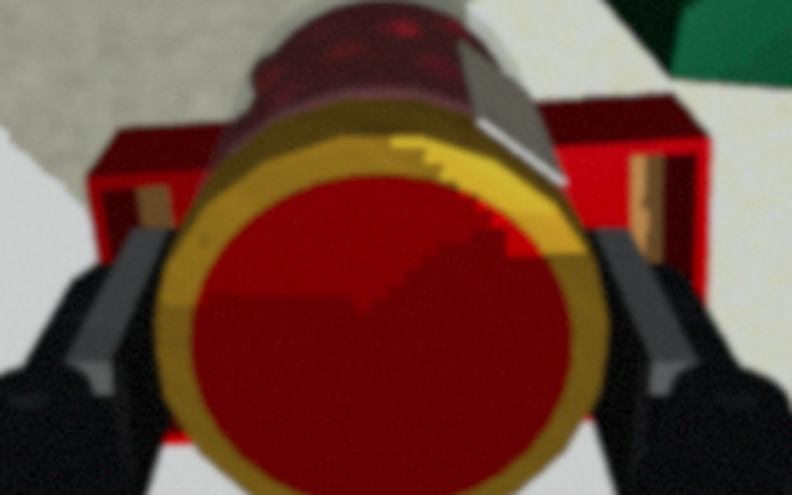

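The crop shows the true rim corners at (227,234) and (415,222), which agrees with the top view: carton centre (499,-382), yaw 3.7°. The jar sits about 4 mm behind the TCP. I'll place it in the far bay.

```bash
python3 -m handwheel '[[-0.015,-0.005,0,0],[-0.025,-0.012,0,0],[-0.025,-0.012,0,0],[-0.015,-0.006,0,0],[0,0,0,0],[0,0,0,0],[0,0,0.025,0],[0,0,0.025,0],[0,0,0,0],[0,0,0,0]]'; python3 -m handwheel '[[0,0,0.02,0],[0,0,0.015,0],[0,0,0.008,0],[0,0,0,0],[0,0,0,0]]'
```

```text
time: 11.8
tool_pos: [504.0, -425.7, 115.2]
tcp_rot: [179.9, -0.1, -180.0]
ft_force: [-0.6, -0.6, -1.7]
finger_gap: 56.5
grip_force: 54.5
time: 12.3
tool_pos: [505.0, -426.7, 72.8]
tcp_rot: [-180.0, 0.0, -180.0]
ft_force: [-0.2, -0.1, -2.8]
finger_gap: 56.5
grip_force: 54.5
```

```bash
python3 -m handwheel '[[0,0,0.004,0],[0,0,0.003,0],[0,0,0,0],[0,0,0,0]]'; python3 -m handwheel '[[0,0,0.002,0],[0,0,0.002,0],[0,0,0,0],[0,0,0,0]]'
```

```text
time: 12.7
tool_pos: [504.8, -426.5, 65.3]
tcp_rot: [180.0, -0.0, -180.0]
ft_force: [-0.5, 0.0, -3.1]
finger_gap: 56.7
grip_force: 54.5
time: 13.1
tool_pos: [505.0, -426.7, 61.5]
tcp_rot: [-180.0, 0.0, -180.0]
ft_force: [0.5, 1.0, -1.5]
finger_gap: 56.2
grip_force: 54.5
```

```bash
python3 -m handwheel '[[0,0,0.002,0],[0,0,0,0],[0,0,0,0]]'; python3 -m handwheel '[[0,0,0.002,0],[0,0,0,0],[0,0,0,0]]'
```

```text
time: 13.4
tool_pos: [505.3, -426.8, 61.5]
tcp_rot: [-180.0, 0.1, -180.0]
ft_force: [-5.5, 5.6, 11.8]
finger_gap: 56.7
grip_force: 55.9
time: 13.7
tool_pos: [505.6, -426.8, 61.4]
tcp_rot: [-179.9, 0.1, -180.0]
ft_force: [-9.0, 10.7, 25.8]
finger_gap: 56.5
grip_force: 57.2
```

```bash
python3 -m handwheel '[[0,0,-0.002,0],[0,0,0,0],[0,0,0,0],[0,0,0,0],[0,0,-0.03,0],[0,0,-0.04,0],[0,0,-0.045,0],[0.008,0.02,0,0],[0.008,0.045,0,0],[0.008,0.045,0,0]]' 0.0854 ; python3 -m handwheel '[[0.008,0.045,0,0],[0.008,0.045,0,0],[0.008,0.045,0,0],[0.006,0.023,0,0],[0,0,0.02,0],[0,0,0.02,0],[0,0,0,0]]'
python3 -c "
from h import *
look('w5')"
```

```text
time: 14.7
tool_pos: [480.4, -316.0, 174.3]
tcp_rot: [-180.0, 0.0, 179.9]
ft_force: [0.5, 0.9, 0.5]
finger_gap: 85.5
grip_force: 0.0
time: 15.4
tool_pos: [448.9, -157.3, 131.3]
tcp_rot: [179.9, -0.3, -180.0]
ft_force: [-0.9, -0.4, 0.2]
finger_gap: 85.3
grip_force: 0.0
tcp [ 448.9 -157.3  131.3] [ 179.9   -0.3 -180. ] 15.4
y 573 258 67 79 63 z4[512.  88.] z16[506.  77.] z40[493.  55.] z85[470.  14.]
y 48 104 23 22 90 z4[ 372. -375.] z16[ 372. -366.] z40[ 372. -346.] z85[ 372. -310.]
y 72 91 25 21 45 z4[ 362. -353.] z16[ 363. -345.] z40[ 364. -327.] z85[ 365. -295.]
r 75 259 99 155 87 z4[ 512. -383.] z16[ 506. -373.] z40[ 494. -353.] z85[ 470. -316.]
r 315 229 67 72 83 z4[ 482. -157.] z16[ 477. -157.] z40[ 467. -157.] z85[ 449. -157.]
g 61 116 134 134 5 z4[ 382. -367.] z16[ 381. -357.] z40[ 380. -339.] z85[ 379. -304.]
w 32 266 92 26 71 z4[ 520. -427.] z16[ 513. -415.] z40[ 500. -391.] z85[ 476. -346.]
w 94 261 101 44 40 z4[ 514. -366.] z16[ 508. -357.] z40[ 495. -338.] z85[ 472. -304.]
w 315 227 82 88 90 z4[ 480. -157.] z16[ 475. -157.] z40[ 466. -157.] z85[ 448. -157.]
```

View pics/w5.png

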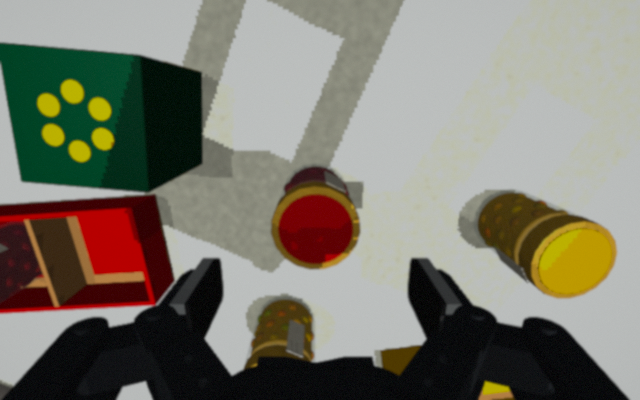

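Hibiscus A is centred under the tool at (315,229), and the first hibiscus jar stands in its bay.

```bash
python3 -m handwheel '[[0,0,0.03,0],[0,0,0.03,0],[0,0,0.014,0],[0,0,0,0],[0,0,0,0]]'; python3 -m handwheel '[[0,0,0,0],[0,0,0,0],[0,0,0,0],[0,0,0,0],[0,0,0,0],[0,0,0,0]]' 0.04 50;python3 -m handwheel '[[0,0,-0.01,0],[0,0,-0.02,0],[0,0,-0.03,0],[0,0,-0.03,0],[0,0,-0.02,0],[0,0,0,0]]'
```

```text
time: 15.95
tool_pos: [451.5, -159.0, 61.5]
tcp_rot: [-180.0, 0.0, 180.0]
ft_force: [0.3, -0.7, -0.3]
finger_gap: 85.3
grip_force: 0.0
time: 16.55
tool_pos: [452.2, -159.0, 62.2]
tcp_rot: [-179.9, 0.2, -180.0]
ft_force: [-0.5, 1.7, 6.3]
finger_gap: 56.4
grip_force: 52.3
time: 17.15
tool_pos: [453.0, -159.5, 174.7]
tcp_rot: [-179.8, 0.4, -180.0]
ft_force: [1.1, -0.6, -2.1]
finger_gap: 56.1
grip_force: 53.6
```

```bash
python3 -m handwheel '[[-0.005,-0.02,0,0],[-0.01,-0.04,0,0],[-0.01,-0.04,0,0],[-0.01,-0.04,0,0],[-0.01,-0.039,0,0],[0,0,0,0],[0,0,0,0],[0,0,0.02,0],[0,0,0.03,0],[0,0,0,0]]'; python3 -m handwheel '[[0,0,0.02,0],[0,0,0.015,0],[0,0,0.008,0],[0,0,0,0],[0,0,0,0]]'
```

```text
time: 18.15
tool_pos: [492.9, -333.9, 115.1]
tcp_rot: [179.7, -0.4, -179.9]
ft_force: [-1.4, 0.6, -3.3]
finger_gap: 56.4
grip_force: 54.0
time: 18.65
tool_pos: [496.1, -337.6, 77.9]
tcp_rot: [-180.0, 0.0, -180.0]
ft_force: [-0.4, -0.9, -1.9]
finger_gap: 56.4
grip_force: 54.1
```

```bash
python3 -m handwheel '[[-0.002,0,0.005,0],[0,0,0.004,0],[0,0,0,0],[0,0,0,0]]'; python3 -m handwheel '[[0,0,0.002,0],[0,0,0.002,0],[0,0,0,0],[0,0,0,0]]'
```

```text
time: 19.05
tool_pos: [497.8, -337.5, 68.2]
tcp_rot: [180.0, -0.0, -180.0]
ft_force: [0.7, -0.4, -1.9]
finger_gap: 56.3
grip_force: 54.1
time: 19.45
tool_pos: [498.8, -337.8, 66.3]
tcp_rot: [-180.0, 0.1, -180.0]
ft_force: [-2.6, 3.5, 10.7]
finger_gap: 56.0
grip_force: 55.1
```

```bash
python3 -m handwheel '[[0,0,-0.001,0],[0,0,0,0],[0,0,0,0],[0,0,0,0],[0,0,-0.03,0],[0,0,-0.04,0],[0,0,-0.04,0],[-0.01,0.02,0,0],[-0.02,0.04,0,0],[-0.02,0.04,0,0]]' 0.07 ; python3 -m handwheel '[[-0.02,0.04,0,0],[-0.011,0.012,0,0],[0,0,0,0],[0,0,0.02,0],[0,0,0.02,0],[0,0,0,0],[0,0,0,0]]' 0.0854
python3 -c "
from h import *
look('w6')"
```

```text
time: 20.45
tool_pos: [548.2, -237.2, 175.8]
tcp_rot: [-180.0, 0.1, 179.9]
ft_force: [0.4, 0.4, -0.1]
finger_gap: 69.9
grip_force: 0.0
time: 21.15
tool_pos: [578.1, -186.5, 135.1]
tcp_rot: [180.0, -0.1, 179.9]
ft_force: [-0.3, 0.2, 0.0]
finger_gap: 85.6
grip_force: 0.0
tcp [ 578.1 -186.5  135.1] [ 1.800e+02 -1.000e-01  1.799e+02] 21.15
y 539 263 50 208 82 z4[649.  30.] z16[643.  21.] z40[630.   2.] z85[605. -34.]
y 62 100 87 93 33 z4[ 498. -395.] z16[ 498. -385.] z40[ 499. -367.] z85[ 499. -333.]
r 84 143 32 171 86 z4[ 533. -384.] z16[ 532. -375.] z40[ 529. -358.] z85[ 524. -326.]
r 51 94 93 74 45 z4[ 494. -403.] z16[ 494. -393.] z40[ 495. -374.] z85[ 496. -339.]
r 87 38 165 65 19 z4[ 452. -364.] z16[ 454. -357.] z40[ 458. -341.] z85[ 467. -312.]
w 498 281 29 65 33 z4[668.  -7.] z16[661. -15.] z40[646. -31.] z85[619. -60.]
w 565 276 63 84 4 z4[663.  59.] z16[656.  48.] z40[642.  27.] z85[615. -14.]
w 30 145 22 61 89 z4[ 535. -431.] z16[ 533. -421.] z40[ 530. -399.] z85[ 525. -359.]
w 126 141 13 71 86 z4[ 532. -347.] z16[ 530. -340.] z40[ 528. -326.] z85[ 523. -299.]
w 51 94 99 79 51 z4[ 494. -403.] z16[ 494. -394.] z40[ 495. -375.] z85[ 496. -339.]
w 117 50 15 56 85 z4[ 461. -343.] z16[ 463. -336.] z40[ 466. -322.] z85[ 473. -296.]
```

View pics/w6.png

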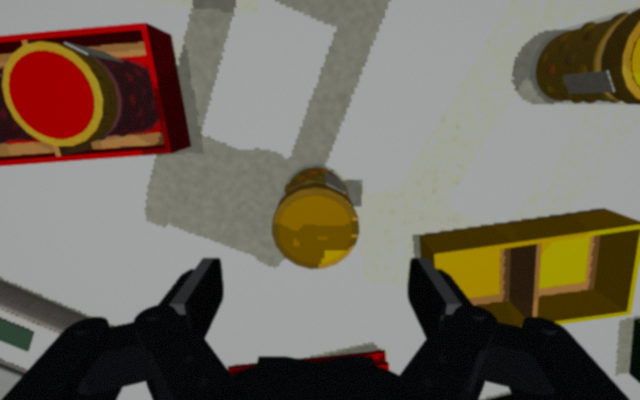

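Hibiscus A stands in its bay at (51,94), and chrysanthemum B is centred under the tool at (315,228).

```bash
python3 -m handwheel '[[0,0,0.03,0],[0,0,0.03,0],[0,0,0.017,0],[0,0,0,0],[0,0,0,0]]'; python3 -m handwheel '[[0,0,0,0],[0,0,0,0],[0,0,0,0],[0,0,0,0],[0,0,0,0],[0,0,0,0]]' 0.04 50;python3 -m handwheel '[[0,0,-0.01,0],[0,0,-0.02,0],[0,0,-0.03,0],[0,0,-0.03,0],[0,0,-0.02,0],[0,0,0,0]]'
```

```text
time: 21.7
tool_pos: [579.4, -185.9, 59.4]
tcp_rot: [-180.0, 0.0, 180.0]
ft_force: [-0.2, 0.3, 0.3]
finger_gap: 85.2
grip_force: 0.0
time: 22.3
tool_pos: [580.3, -186.3, 60.6]
tcp_rot: [-179.9, 0.2, -180.0]
ft_force: [0.4, -0.7, 6.0]
finger_gap: 56.6
grip_force: 53.1
time: 22.9
tool_pos: [581.2, -186.4, 173.3]
tcp_rot: [-179.8, 0.4, -180.0]
ft_force: [1.0, 0.2, -0.9]
finger_gap: 56.1
grip_force: 53.7
```

```bash
python3 -m handwheel '[[-0.01,0.02,0,0],[-0.022,0.04,0,0],[-0.022,0.04,0,0],[-0.016,0.03,0,0],[-0.006,0.013,0,0],[0,0,0,0],[0,0,0,0],[0,0,0.02,0],[0,0,0.03,0],[0,0,0,0]]'; python3 -m handwheel '[[0,0,0.02,0],[0,0,0.015,0],[0,0,0.007,0],[0,0,0,0],[0,0,0,0]]'
```

```text
time: 23.9
tool_pos: [650.8, -43.9, 112.9]
tcp_rot: [180.0, -0.5, 179.9]
ft_force: [-2.3, 0.6, -3.4]
finger_gap: 56.2
grip_force: 53.8
time: 24.4
tool_pos: [655.1, -42.8, 77.0]
tcp_rot: [-180.0, 0.0, 180.0]
ft_force: [0.5, 0.9, -1.6]
finger_gap: 56.5
grip_force: 53.9
```

```bash
python3 -m handwheel '[[-0.002,0,0.005,0],[0,0,0.004,0],[0,0,0,0],[0,0,0,0]]'; python3 -m handwheel '[[0,0,0.002,0],[0,0,0.002,0],[0,0,0,0],[0,0,0,0]]'
```

```text
time: 24.8
tool_pos: [656.7, -42.5, 67.1]
tcp_rot: [180.0, -0.0, -180.0]
ft_force: [-0.9, -0.9, -1.1]
finger_gap: 56.3
grip_force: 53.9
time: 25.2
tool_pos: [657.5, -42.6, 64.7]
tcp_rot: [-180.0, 0.1, -180.0]
ft_force: [-2.9, 0.2, 5.6]
finger_gap: 56.9
grip_force: 54.6
```

```bash
python3 -m handwheel '[[0,0,0,0],[0,0,0,0],[0,0,0,0],[0,0,0,0],[0,0,-0.03,0],[0,0,-0.04,0],[0,0,-0.04,0],[0.02,0.005,0,0],[0.04,0.013,0,0],[0.04,0.013,0,0]]' 0.075 ; python3 -m handwheel '[[0.04,0.013,0,0],[0.03,0.01,0,0],[0.015,0.004,0,0],[0,0,0,0],[0,0,0.02,0],[0,0,0.02,0],[0,0,0,0],[0,0,0,0]]' 0.0854
python3 -c "
from h import *
look('w7')"
```

```text
time: 26.2
tool_pos: [556.1, -11.5, 173.5]
tcp_rot: [-180.0, 0.0, 180.0]
ft_force: [0.3, 0.2, -0.3]
finger_gap: 74.8
grip_force: 0.0
time: 27.0
tool_pos: [472.1, 15.2, 133.4]
tcp_rot: [180.0, -0.0, 180.0]
ft_force: [-0.4, -0.2, 0.1]
finger_gap: 85.1
grip_force: 0.0
tcp [472.1  15.2 133.4] [180.  -0. 180.] 27.0
y 307 348 172 34 4 z4[640.   7.] z16[629.   7.] z40[608.   8.] z85[567.   9.]
w 619 114 14 58 53 z4[404. 269.] z16[403. 258.] z40[402. 236.] z85[401. 194.]
```

View pics/w7.png

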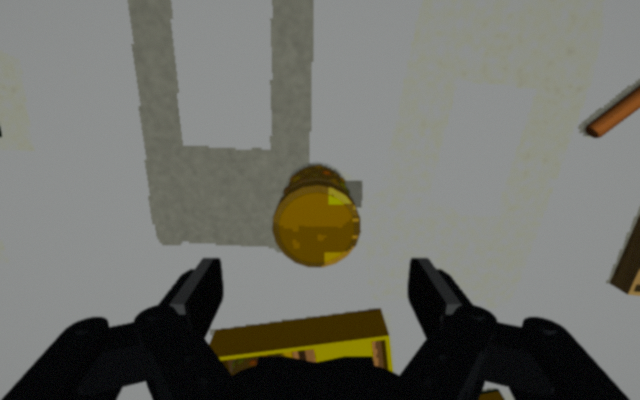

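Chrysanthemum A is centred under the tool at (316,226).

```bash
python3 -m handwheel '[[0,0,0.03,0],[0,0,0.03,0],[0,0,0.016,0],[0,0,0,0],[0,0,0,0]]'; python3 -m handwheel '[[0,0,0,0],[0,0,0,0],[0,0,0,0],[0,0,0,0],[0,0,0,0],[0,0,0,0]]' 0.04 50;python3 -m handwheel '[[0,0,-0.01,0],[0,0,-0.02,0],[0,0,-0.03,0],[0,0,-0.03,0],[0,0,-0.02,0],[0,0,0,0]]'
```

```text
time: 27.55
tool_pos: [472.8, 15.3, 58.6]
tcp_rot: [-180.0, 0.1, -180.0]
ft_force: [-0.4, 0.2, 0.6]
finger_gap: 85.6
grip_force: 0.0
time: 28.15
tool_pos: [473.4, 15.4, 59.3]
tcp_rot: [-180.0, 0.2, -180.0]
ft_force: [-0.7, -0.0, 6.0]
finger_gap: 56.3
grip_force: 52.5
time: 28.75
tool_pos: [474.2, 15.3, 171.7]
tcp_rot: [-180.0, 0.4, -180.0]
ft_force: [1.3, 0.8, -1.8]
finger_gap: 56.7
grip_force: 53.8
```

```bash
python3 -m handwheel '[[-0.02,0.003,0,0],[-0.04,0.007,0,0],[-0.04,0.007,0,0],[-0.04,0.007,0,0],[-0.025,0.004,0,0],[-0.008,0.001,0,0],[0,0,0,0],[0,0,0,0],[0,0,0.02,0],[0,0,0.03,0]]'; python3 -m handwheel '[[0,0,0,0],[0,0,0.02,0],[0,0,0.015,0],[0,0,0.007,0],[0,0,0,0],[0,0,0,0]]'
```

```text
time: 29.75
tool_pos: [645.8, 44.2, 119.8]
tcp_rot: [-180.0, 0.3, 180.0]
ft_force: [-0.2, 0.2, -2.1]
finger_gap: 56.1
grip_force: 53.8
time: 30.35
tool_pos: [645.1, 44.4, 76.0]
tcp_rot: [-180.0, 0.0, -180.0]
ft_force: [-0.5, 0.2, -2.5]
finger_gap: 56.8
grip_force: 54.0
```

```bash
python3 -m handwheel '[[0,0,0.005,0],[0,0,0.004,0],[0,0,0,0],[0,0,0,0]]'; python3 -m handwheel '[[0,0,0.002,0],[0,0,0.003,0],[0,0,0,0],[0,0,0,0]]'
```

```text
time: 30.75
tool_pos: [644.7, 44.5, 66.1]
tcp_rot: [180.0, -0.0, -180.0]
ft_force: [-0.1, 0.5, -2.0]
finger_gap: 56.6
grip_force: 54.0
time: 31.15
tool_pos: [645.8, 44.5, 63.4]
tcp_rot: [-180.0, 0.1, -180.0]
ft_force: [-4.8, 0.6, 10.0]
finger_gap: 56.2
grip_force: 55.1
```

Seated. Release narrowly, rise, retreat and check.

```bash
python3 -m handwheel '[[0,0,0,0],[0,0,0,0],[0,0,0,0],[0,0,0,0],[0,0,-0.03,0],[0,0,-0.04,0],[0,0,-0.04,0],[0.02,0,-0.03,0],[0.04,0,0,0],[0.04,0,0,0]]' 0.07; python3 -m handwheel '[[0.04,0,0,0],[0.04,0,0,0],[0.02,0,0,0],[0,0,0,0],[0,0,0,0]]'
python3 - <<'E'
from h import *
im=r.snapshot('top'); cv2.imwrite('pics/top1.png',im[:,:,::-1])
for k,m in masks(im).items():
    for c in blobs(m,120):
        if k in'yrg':
            (u,v),(a,b),t=cv2.minAreaRect(c); print(k,round(u),round(v),round(a),round(b),*ray('top',[[u,v]],89)[0].round(0))
E
```

```text
time: 32.15
tool_pos: [544.9, 44.4, 202.8]
tcp_rot: [-180.0, 0.2, 180.0]
ft_force: [-0.2, 0.4, 0.4]
finger_gap: 70.1
grip_force: 0.0
time: 32.65
tool_pos: [445.2, 44.4, 201.7]
tcp_rot: [-180.0, 0.1, -180.0]
ft_force: [-0.4, 0.3, 0.0]
finger_gap: 69.7
grip_force: 0.0
y 300 169 20 19 648.0 43.0 89.0
y 318 172 29 55 639.0 -4.0 89.0
y 381 116 9 16 796.0 -182.0 89.0
r 442 221 16 15 498.0 -337.0 89.0
r 474 219 16 15 503.0 -427.0 89.0
r 380 118 39 59 793.0 -180.0 89.0
g 427 265 26 26 382.0 -290.0 89.0
g 175 223 20 20 503.0 385.0 89.0
```

View pics/top1.png

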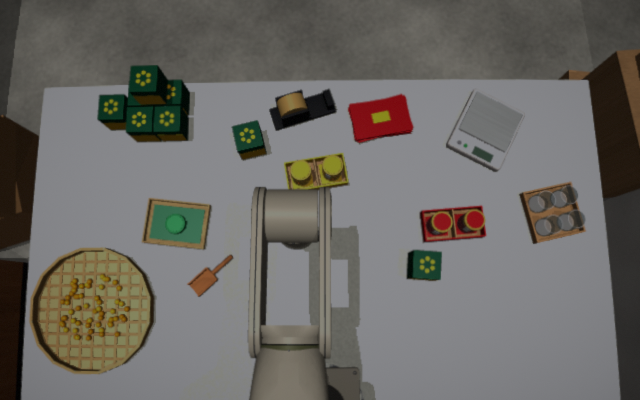

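All four jars stand in their bays: yellow at (300,169) and (333,167), red at (442,221) and (474,219). The lid is in the tray at (175,223), and the gift boxes have not moved.

```bash
python3 -c "
from bench import r
print(r.hand_in())"
```

```text
the job is handed in; nothing more can be done
None
```

I handed the job in at about 33 s: the final top view shows all four jars upright in their cartons' bays, the lid in the tray and the gift boxes unmoved, but the hand-in returned no verdict.

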